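Chuck the drill bit and bring out the point gauge

ROBOT

A 6-joint arm with a two-finger parallel gripper is mounted at the origin on the work surface. World frame = base frame: x ahead of the robot, y to its left, z up, the work surface at z = 0. Lengths are in m, angles in rad, forces in N, time in s.
With the tool pointing down it reaches from about 0.35 to 0.875 m from the base axis. Payload 4.2 kg.
Tool frame: the origin (TCP) lies between the finger pads, 19 mm behind the fingertips; this is the grasp point; z points along the fingers, y is the direction in which the jaws open and shut (so a half turn about z gives the same grasp; the last joint's range is limited). The gripper opens to 85 mm and grips with 20 to 120 N. Pads are 22 mm wide; open, the fingers measure 114 mm over their backs; the gripper's body (76 mm by 85 mm) begins 54 mm behind the grasp point. The pads swing forward as they close: fully open they stand 13 mm farther back than shut.
Start: joints at [-0.853, 0.385, 0.008, 0, -1.194, -0.259], TCP at [0.277, -0.56, 0.25] pointing down, gripper open.
Joint ranges: [-3.14, 3.14], [-1.21, 2.06], [-1.07, 1.41], [-3.16, 2.05], [-2.99, -0.16], [-3.1, 3.1]. Speed limits (rad/s): [2.79, 2.79, 3.14, 3.14, 3.14, 3.14].

INTERFACE

Orientations are given as a unit quaternion [x, y, z, w].
In Python, from bench import manip gives the robot as it stands. The module is installed in compiled form; this text tells all that it offers.
- The arm moves only by the shell command python3 -m creep 'ROWS'. ROWS is JSON, a list of rows, each a list of 3 entries, a list of its own where there are three numbers: the shift along the tool's x, y, z in cm, then the turn, a rotation vector about the tool's x, y, z in rad, then the closure in counts, from 0 (fully open) to 255 (shut). In form: [[[x, y, z], [rx, ry, rz], hand], ...]. A call has 1 to 12 rows; each row shifts and turns the commanded pose from where the row before left it, along the tool's axes as they then stand; what a row does not reach is not made up. A row lasts 1/8 s, in which the tool goes at most 62.5 mm and 10.7 degrees, less where a joint would pass 70% of its speed; a pose out of reach is approached as far as the arm can. A call is refused whole if a number of a shift passes 6.25 or a number of a turn 0.188, either way. A call with a gripper value outside its range is refused whole. The fingers move at their own pace and stop on an object; the grip force is fixed at half the most. Time passes only in rows, so rows that do not move let the fingers close. It gives the time, the measured TCP pose, the force and the opening at its end, in the units of the state.
- manip.get_state(): the state, without advancing time (a new reading comes with each control period).
- manip.get_image(name): name is "scene" or "side" or "wrist"; returns a dict with "image" (480x640x3 uint8, red, green, blue), "depth" (480x640 float32, m along the optical axis (not along the pixel's ray), 0 where there is no reading), "fx", "fy", "cx", "cy" (pixels), "eye" and "attitude" of the camera in the world. Camera axes: x right, y up, looking along -z (the intrinsics and any distortion apply to the point x, -y, -z); pixel columns grow to the right and rows downward; lengths in m; the calibration is good to about 2 mm. A picture is of the moment at which its call begins.
- manip.finish_job(): hands the job in, once; it reports no verdict.
The state is a dict: "clock": time; "joints": joint angles; "qd": joint speeds; "joint_torque": joint torques, N m; "ee_pos": TCP position; "tcp_rot": TCP orientation; "wrist_force": force on the tool from outside, world axes, zero at the start; "ft_torque": the same for the moment, N m; "gripper_width": finger opening in m.
Only numpy, scipy, OpenCV 4.12 (cv2) and the standard library are available. Lean on these libraries where they do the work, as an engineer would, in place of code of your own. Each camera call takes 0.05 s, during which the arm holds its last target. There are 200 camera calls.

TASK

Turn the sleeve of the bench chuck clockwise (seen from above) until its three jaws grip the drill bit firmly, and let go of the sleeve. Then swing the orange box's cover flap right open by its white bar and leave it standing open, draw the yellow gauge plate up out of the box by its black grip, and finish holding it still and upright above the drill bit, notch down and centred over the bit's point, about 15 mm above it without ever touching the bit with the plate. The program ends while the gripper is still holding the plate there; leave the spray can, the tin and the screwdriver where they are.

Things in the scene. Friction and masses are not known exactly. Their poses are not given: they have to be found in the camera images.
- chuck: Bench chuck fixed upright to the bench: orange square foot 110 x 110 x 14 mm, dark cone above it, a knurled steel sleeve at height 46 to 86 mm and three small jaws on top, up to 99 mm. Origin: centre of the foot's underside on the bench; z up along the chuck's axis. Its yaw is random. It stands either left or right of the robot's middle, the box on the other side.
- sleeve (a joint): Turn of the chuck's sleeve in rad, growing clockwise seen from above; starts at 0 (open), stop at 1.6. Each rad drives the three jaws 3.3 mm inward; they meet the bit at about 1.2 and grip firmly when turned on as far as it gives (about 1.25 to 1.4). Friction about 0.1 N m; it stays where it is left; a 40 N squeeze turns it.
- sleeve_grip (a point): Point on the chuck's axis, 72 mm above the bench, the height for the TCP when gripping the sleeve from above. The sleeve is round, 46 mm in diameter, so any yaw will do; the bit stands up 34 mm above this point, between the fingers.
- jaw0: One of the three aluminium jaws (11 x 7 x 11 mm) around the bit. Origin on the chuck's axis at the bench, so it tells nothing of the jaw's travel.
- jaw1: Second jaw, as jaw0.
- jaw2: Third jaw, as jaw0.
- bit: Loose brass-coloured drill bit 12 mm in diameter, 71.5 mm long, standing point up in the chuck's bore (foot 34 mm above the bench). Origin: centre of its flat lower end; z along it to the point.
- bit_tip (a point): The bit's point, 71.5 mm above its origin, 105.5 mm above the bench.
- gauge_box: Orange open-topped box fixed to the bench, 110 (x) x 110 (y) x 85 mm high, walls 5 mm, floor 5 mm. Origin: centre of its underside. Its yaw is about +90 degrees: its own -x side, where the flap's bar is, looks towards the robot's right, its +x side, where the hinge is, to the robot's left.
- flap (a joint): Opening of the cover flap in rad: 0 shut (level), 1.57 upright, 1.95 stop; starts at 0 to 0.2. It stays where it is left (stiff hinge, about 2 to 3 N at the bar).
- flap_bar (a point): Middle of the flap's pull bar: white, round, 10 mm thick, along the box's y, 152 mm from the hinge axis and level with it when shut, 35 mm clear of the box wall. Carried on two arms: 84 mm between the arms and 33 mm between bar and flap are open, so fingers pointing down, closing along the box's x, can straddle it, and it turns in the grip as it is led round the hinge.
- flap_hinge (a point): Middle of the flap's hinge axis, which runs along the box's y, 57 mm towards +x from the box's centre and 89 mm above the bench. The flap is 112 mm wide and 5 mm thick; standing open with its bar it reaches 245 mm above the bench, so pass over or round it.
- gauge: Yellow plate 70 wide (y), 66 tall (z), 6 mm thick (x), V notch in its lower edge; black grip 11 mm thick (x), 50 wide, from 42 to 66 mm above that edge. Origin: middle of the lower edge. Stands loose and upright on the box's floor, hidden by the flap, mid-box, x along the box's x, in a rack 21 mm high with 2 mm play. 40 mm is free on both sides of the grip. Top 71 mm above the bench. 0.13 kg.
- gauge_notch (a point): Middle of the notch's mouth, on the plate's lower edge (the gauge's origin).
- gauge_grip (a point): Point in the black grip, 58 mm above the lower edge, where the TCP goes to grip it from above with the fingers closing along the plate's x.
- spray_can: Bystander: blue spray can, 54 mm diameter, 120 mm tall, loose. Origin: centre of its underside.
- tin: Bystander: open aluminium tin, 72 mm diameter at the rim, 60 mm tall, loose. Origin: centre of its underside.
- screwdriver: Bystander: screwdriver with a red handle lying on the bench near the robot, loose.
Things that resemble listed ones, but are neither listed nor needed, are in the scene too. Leave any green look-alike of the chuck alone. Leave any green look-alike of the gauge_box alone.

How it is judged:
On the way, in this order (a step that is already met when the one before it is completed fails the run):
1. the chuck's jaws grip the bit and the sleeve has been let go (value of joint sleeve above 1.1 rad and contact force between each of jaw0, jaw1, jaw2 and bit above 1 N and contact force between the fingers and chuck below 0.2 N), for 0.2 s.
2. the flap is swung open (value of joint flap above 1.4 rad), for 0.2 s.
3. the gauge plate is drawn up clear of the box in the gripper (z of gauge_notch in the frame of gauge_box above 0.088 m and contact force between the fingers and gauge above 2 N), for 0.1 s.
At the end, for the whole second after the job is handed in: The gripper holds the gauge plate still and upright (within 0.2 rad), its notch within 12 mm sideways of the bit's point and 4 to 30 mm above it, touching neither bit nor chuck; all three jaws press the upright bit with more than 1 N (sleeve beyond 1.1 rad); the flap stands open beyond 1.4 rad (contact force between the fingers and gauge above 2 N and horizontal distance between gauge_notch and bit_tip below 0.012 m and z of gauge_notch in the frame of bit_tip between 0.004 and 0.03 m and angle between gauge's own z axis and vertical below 0.2 rad and linear speed of gauge below 0.02 m/s and contact force between gauge and chuck below 0.1 N and contact force between gauge and bit below 0.1 N and value of joint sleeve above 1.1 rad and contact force between each of jaw0, jaw1, jaw2 and bit above 1 N and angle between bit's own z axis and vertical below 0.1 rad and value of joint flap above 1.4 rad); the arm keeps its last pose, push and grip.
It fails at once if the plate touches the bit (contact force between gauge and bit above 0.5 N).
It fails at once if a bystander is moved more than 30 mm (distance of any of spray_can, tin, screwdriver from where it was at the start of the episode above 0.03 m).
It also fails if it takes over 72 s, if anything falls off the work surface, if the arm or the gripper's body presses on something with over 40 N, if the wrist force passes 120 N, or if a joint passes its speed limit or range.

## Working session

There is one attempt and no reset: what is moved stays moved. The work goes in short steps, Python scripts to look and compute and a shell command to move; the robot and the scene stay as the last step left them, time stands still between calls to the robot, and variables do not carry over. Pictures are saved under pics/ and viewed, about 8 in all and at most 12, crops included, and the job is handed in when it is done.

```bash
mkdir -p pics; cat > h.py <<'E'
import numpy as np, cv2
from bench import manip
from scipy.spatial.transform import Rotation as R
def att(a):
    a=np.array(a,float)
    return a if a.shape==(3,3) else R.from_quat(a).as_matrix()
def world(d,u,v,z=None):
    # depth map -> world point; z = depth value(s)
    u=np.asarray(u,float);v=np.asarray(v,float)
    if z is None: z=d['depth'][v.astype(int),u.astype(int)]
    p=np.stack([(u-d['cx'])/d['fx']*z,-(v-d['cy'])/d['fy']*z,-z*np.ones_like(u)],-1)
    return p@att(d['attitude']).T+np.array(d['eye'])
def cloud(d):
    v,u=np.mgrid[0:480,0:640]
    return world(d,u.ravel(),v.ravel()).reshape(480,640,3)
def plane(d,u,v,h):
    e=np.array(d['eye']);p=world(d,u,v,1.0)-e
    return e+p*((h-e[2])/p[...,2:3])
def grab(n,save=None):
    d=manip.get_image(n)
    if save: cv2.imwrite('pics/'+save,d['image'][:,:,::-1])
    return d
E
python3 - <<'E'
from h import *
print(manip.get_state())
for n in('scene','side','wrist'):
    d=grab(n,n+'0.png');np.save(n+'0.npy',d,allow_pickle=True)
    print({k:v for k,v in d.items() if k not in('image','depth')},(d['depth']>0).mean())
E
```

```text
{'clock': 0.0, 'joints': array([-8.53417006e-01,  3.85577540e-01,  6.58346198e-03, -5.46681234e-04,
       -1.19399844e+00, -2.58585981e-01]), 'qd': array([ 0.00158334,  0.00069553, -0.00096606,  0.00100773,  0.00013916,
        0.00072485]), 'joint_torque': array([ 3.51107228e-04, -3.92285979e+01,  1.88404495e+01,  4.18626890e+00,
       -4.67028294e-03, -2.12490488e-05]), 'ee_pos': array([ 0.27655824, -0.55985184,  0.24888522]), 'tcp_rot': array([-2.27291683e-01,  9.73826073e-01,  1.08903788e-03, -2.90434811e-04]), 'wrist_force': array([-0.11766299,  0.12112288, -0.4254843 ]), 'ft_torque': array([-0.01428073,  0.03415422,  0.02010457]), 'gripper_width': 0.08546024483524012}
{'fx': 442.60419584261615, 'fy': 442.60419584261615, 'cx': 327.8094661208973, 'cy': 248.71362367397685, 'eye': array([ 0.88282582, -0.27199046,  0.86430894]), 'attitude': array([0.25178691, 0.10155426, 0.34484349, 0.8985394 ])} 0.9959765625
{'fx': 536.7847292186057, 'fy': 536.7847292186057, 'cx': 315.8166542793007, 'cy': 245.7660387990056, 'eye': array([0.10253807, 0.74571935, 0.97987394]), 'attitude': array([-0.10031842,  0.34467106,  0.89435838, -0.26694786])} 0.996064453125
{'fx': 399.1368402625317, 'fy': 399.1368402625317, 'cx': 315.95917898959146, 'cy': 236.88309356744355, 'eye': array([ 0.21297446, -0.59236168,  0.37247871]), 'attitude': array([-0.07478969, -0.12085436,  0.84065973,  0.522582  ])} 0.9959635416666667
```

View pics/scene0.png

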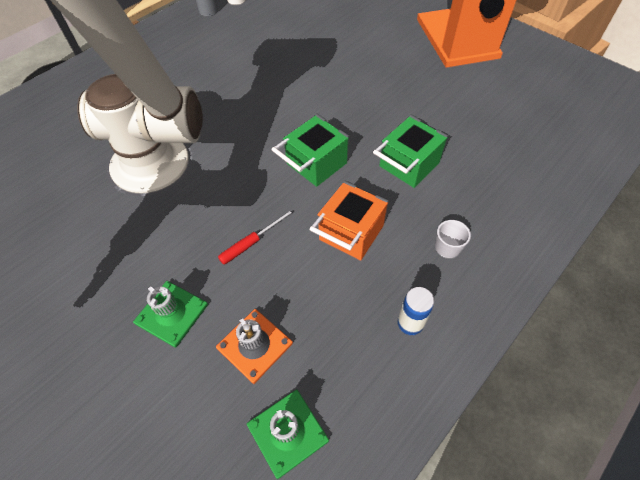

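View pics/side0.png

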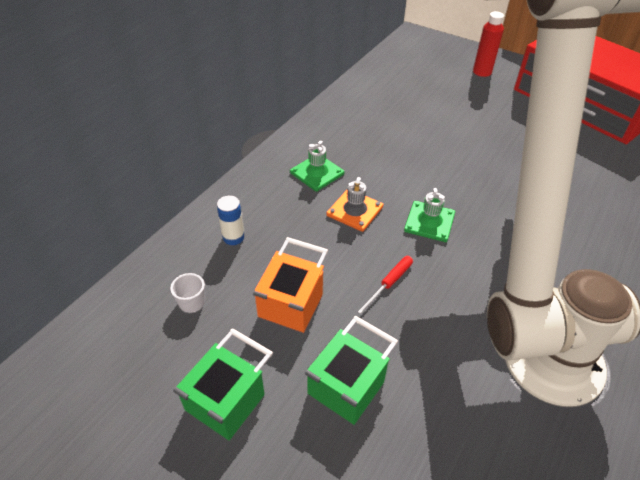

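Scene picture: the orange chuck is at (255,342), with green look-alikes at (170,313) and (287,430). The orange box is at (350,220), with green ones at (315,150) and (412,150); there is also a far orange stand at (465,35). In the side view the chuck is at (355,205) and the box at (290,288). I choose the orange chuck and the orange box. The screwdriver, tin and can lie nearby.

```bash
cat > m.py <<'E'
from h import *
for n in('scene','side'):
    d=np.load(n+'0.npy',allow_pickle=True).item();P=cloud(d);hsv=cv2.cvtColor(d['image'],cv2.COLOR_RGB2HSV)
    m=cv2.inRange(hsv,(5,170,90),(18,255,255))
    k,l,s,c=cv2.connectedComponentsWithStats(m)
    print(n)
    for i in range(1,k):
        if s[i,4]<300: continue
        q=P[l==i]
        print(' comp',c[i].round(),s[i,4],'z',np.percentile(q[:,2],[2,50,98]).round(4),'mean',q.mean(0).round(3))
        h=np.median(q[:,2])
        if h<.03 or s[i,2]<130:
            for lo,hi in((.008,.022),(.06,.13)):
                qq=q[(q[:,2]>lo)&(q[:,2]<hi)]
                if len(qq)<100: continue
                r=cv2.minAreaRect((qq[:,:2]*1000).astype(np.float32))
                print('   slab',lo,hi,len(qq),np.round(r[0],1),np.round(r[1],1),round(r[2],1),'zmed',np.median(qq[:,2]).round(4))
    # white bar: bright low-sat pixels above 0.07 near the orange box
    w=cv2.inRange(hsv,(0,0,170),(180,60,255))>0
    sel=w&(P[...,2]>.07)&(P[...,2]<.16)
    k,l,s,c=cv2.connectedComponentsWithStats(sel.astype(np.uint8))
    for i in range(1,k):
        if s[i,4]>30: print(' white',c[i].round(),s[i,4],P[l==i].min(0).round(3),P[l==i].max(0).round(3),P[l==i].mean(0).round(3))
    g=P[(hsv[...,0]>-1)&(P[...,2]>.06)&(P[...,2]<.12)]
    np.save(n+'P.npy',P)
E
python3 m.py
```

```text
scene
 comp [466.  32.] 4275 z [0.0064 0.0681 0.1879] mean [0.354 0.907 0.08 ]
   slab 0.008 0.022 661 [298.6 977. ] [183.3 264.7] 55.9 zmed 0.0195
   slab 0.06 0.13 1343 [387.2 907.4] [172.1  66.2] 35.5 zmed 0.0959
 comp [352. 221.] 2515 z [0.006  0.0941 0.1045] mean [0.548 0.167 0.08 ]
   slab 0.008 0.022 175 [534.9 184. ] [107.2 112.8] 10.8 zmed 0.0138
   slab 0.06 0.13 1886 [533.6 184.3] [111.4 115.8] 11.1 zmed 0.097
 comp [255. 349.] 1772 z [0.0095 0.0153 0.0184] mean [ 0.578 -0.159  0.017]
   slab 0.008 0.022 1743 [ 566.9 -154. ] [109.1 109.7] 0.6 zmed 0.0153
 white [125. 142.] 759 [-0.019 -0.088  0.095] [ 0.087 -0.002  0.16 ] [ 0.037 -0.04   0.131]
 white [169. 138.] 190 [0.091 0.001 0.136] [0.15  0.054 0.16 ] [0.12  0.027 0.149]
 white [289. 157.] 240 [0.272 0.185 0.087] [0.371 0.24  0.099] [0.324 0.2   0.094]
 white [392. 159.] 255 [0.459 0.341 0.087] [0.557 0.396 0.098] [0.508 0.356 0.094]
 white [136. 158.] 139 [-0.008 -0.061  0.07 ] [ 0.061 -0.004  0.086] [ 0.04  -0.037  0.076]
 white [333. 235.] 302 [0.497 0.078 0.101] [0.599 0.146 0.113] [0.552 0.098 0.107]
 white [157.
[... 1043 characters left out ...]
64 -0.157  0.093]
 white [433. 195.] 115 [ 0.363 -0.246  0.073] [ 0.407 -0.202  0.102] [ 0.389 -0.225  0.091]
 white [228. 203.] 265 [0.744 0.067 0.108] [0.795 0.118 0.124] [0.769 0.093 0.119]
 white [229. 223.] 64 [0.741 0.091 0.07 ] [0.777 0.122 0.083] [0.756 0.111 0.075]
 white [305. 248.] 291 [0.496 0.079 0.097] [0.599 0.142 0.111] [0.549 0.101 0.104]
 white [372. 333.] 389 [0.274 0.186 0.085] [0.372 0.241 0.097] [0.321 0.203 0.092]
 white [247. 346.] 413 [0.458 0.343 0.084] [0.557 0.396 0.099] [0.506 0.359 0.091]
 white [575. 352.] 838 [-0.083  0.001  0.095] [0.077 0.149 0.16 ] [-0.016  0.063  0.134]
 white [564. 366.] 95 [-0.045  0.043  0.07 ] [0.016 0.064 0.083] [-0.014  0.057  0.074]
```

```bash
python3 - <<'E'
import cv2
a=cv2.imread('pics/scene0.png');b=cv2.imread('pics/side0.png')
f=lambda i,x,y,w,h:cv2.resize(i[y:y+h,x:x+w],(400,300),interpolation=cv2.INTER_CUBIC)
cv2.imwrite('pics/crops.png',cv2.vconcat([cv2.hconcat([f(a,205,300,100,75),f(a,300,175,107,80)]),cv2.hconcat([f(b,310,165,100,75),f(b,235,230,120,90)])]))
E
```

```text
(no output)
```

View pics/crops.png

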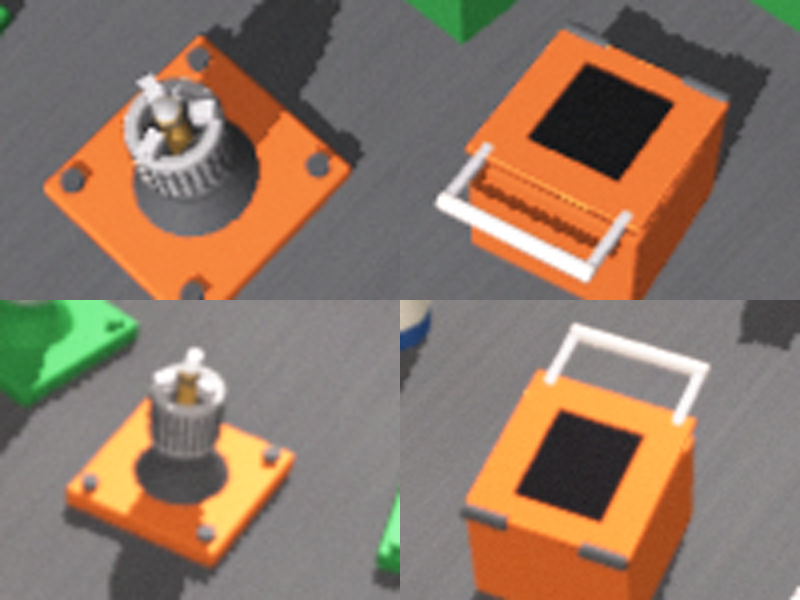

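Crops: the orange chuck with a brass bit and three jaws is at upper left. The orange box with its white bar toward the robot's right is at upper right. Both choices hold. The foot is 109 x 110 mm at z≈0.015, the box top 111 mm and the bar at z≈0.107 (flap ≈0.12 rad). The chuck is at about (0.566,-0.156); the box is at (0.533,0.1845) with yaw ≈101°.

```bash
python3 -m creep '[[[-4.4,2.34,0],[0,0,0],0],[[-4.4,2.34,0],[0,0,0],0],[[-4.4,2.34,0],[0,0,0],0],[[-4.4,2.34,0],[0,0,0],0],[[-4.4,2.34,0],[0,0,0],0],[[-4.4,2.34,0],[0,0,0],0],[[-4.4,2.34,0],[0,0,0],0],[[-4.4,2.34,0],[0,0,0],0],[[-4.4,2.34,0],[0,0,0],0],[[-4.4,2.34,0],[0,0,0],0],[[0,0,0],[0,0,0],0],[[0,0,0],[0,0,0],0]]'
cat >> h.py <<'E'
def go(p,yaw=None):
    """shift (cm, tool axes) to world point p, and turn about tool z so tool y points along yaw (mod 180)"""
    s=manip.get_state();Rm=att(s['tcp_rot']);y=Rm[:,1]
    print('tcp',s['ee_pos'].round(4),'F',s['wrist_force'].round(1),'w',round(s['gripper_width'],4),'t',round(s['clock'],2),'j6',s['joints'][5].round(2),'tilt',(Rm[:,2]).round(3))
    print('shift cm',((np.array(p)-s['ee_pos'])@Rm*100).round(2))
    cur=np.arctan2(y[1],y[0])
    if yaw is not None: print('rz',round(-((yaw-cur+np.pi/2)%np.pi-np.pi/2),3))
E
python3 - <<'E'
from h import *
d=grab('wrist','w1.png');np.save('w1.npy',d,allow_pickle=True);P=cloud(d)
m=(P[...,2]>.065)&(P[...,2]<.112)&(np.hypot(P[...,0]-.566,P[...,1]+.156)<.04)
q=P[m];print(len(q))
for lo,hi in((.065,.08),(.08,.09),(.092,.1),(.101,.112)):
    a=q[(q[:,2]>lo)&(q[:,2]<hi)]
    if len(a)>10: print(lo,len(a),a.mean(0).round(4),cv2.minEnclosingCircle((a[:,:2]*1000).astype(np.float32)))
hsv=cv2.cvtColor(d['image'],cv2.COLOR_RGB2HSV)
f=(cv2.inRange(hsv,(5,150,80),(20,255,255))>0)&(P[...,2]>.006)&(P[...,2]<.022)
print(cv2.minAreaRect((P[f][:,:2]*1000).astype(np.float32)))
go([.566,-.156,.2])
E
```

```text
clock: 1.65
ee_pos: [0.5673, -0.1556, 0.2496]
tcp_rot: [-0.228, 0.974, 0.0, -0.001]
wrist_force: [-0.7, -0.3, -0.5]
gripper_width: 0.0854
2987
0.065 750 [ 0.5647 -0.1569  0.0735] ((567.6914672851562, -155.876220703125), 23.70664405822754)
0.08 1395 [ 0.5658 -0.1564  0.0849] ((567.78515625, -155.70944213867188), 23.67589569091797)
0.092 579 [ 0.5666 -0.1562  0.0977] ((567.7047119140625, -155.5616455078125), 21.134328842163086)
0.101 212 [ 0.5675 -0.1559  0.1027] ((567.5745239257812, -155.77520751953125), 5.9641432762146)
((554.9330444335938, 5.1079254150390625), (115.89483642578125, 438.001708984375), 4.566451549530029)
tcp [ 0.5671 -0.1561  0.2497] F [0.7 0.2 0.2] w 0.0855 t 1.7 j6 -1.12 tilt [-0.001  0.    -1.   ]
shift cm [0.09 0.05 4.97]
```

View pics/w1.png

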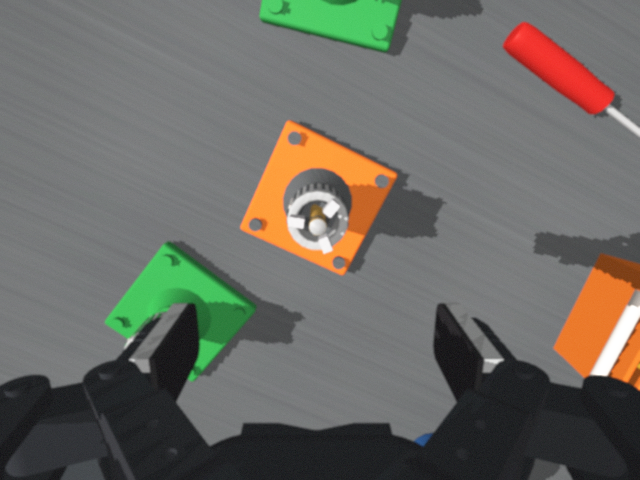

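Wrist picture: the orange chuck is centred at (318,215) with its jaws open, and green feet stand at (330,25) and (180,315), away from the fingers. The heights check out: sleeve top 0.085, jaws 0.098, bit top 0.103+. The axis is at (0.5675,-0.1557), and I go down on it.

```bash
python3 -m creep '[[[-0.03,0.05,4.4],[0,0,0],0],[[0,0,4.4],[0,0,0],0],[[0,0,4.4],[0,0,0],0],[[0,0,3.0],[0,0,0],0],[[0,0,1.57],[0,0,0],0],[[0,0,0],[0,0,0],255],[[0,0,0],[0,0,0],255],[[0,0,0],[0,0,0],255],[[0,0,0],[0,0,0],255],[[0,0,0],[0,0,0],255],[[0,0,0],[0,0,0],255]]'; python3 -c "
from h import *
go([.5675,-.1557,.072])"
```

```text
clock: 3.08
ee_pos: [0.568, -0.1542, 0.0744]
tcp_rot: [-0.228, 0.974, 0.0, 0.001]
wrist_force: [-2.9, 4.4, 5.7]
gripper_width: 0.0448
tcp [ 0.568  -0.1542  0.0744] F [-2.9  4.4  5.7] w 0.0448 t 3.08 j6 -1.12 tilt [ 0.002  0.001 -1.   ]
shift cm [ 0.11 -0.11  0.24]
```

```bash
python3 -m creep '[[[0,0,0],[0,0,0.15],255],[[0,0,0],[0,0,0.15],255],[[0,0,0],[0,0,0.15],255],[[0,0,0],[0,0,0.15],255],[[0,0,0],[0,0,0.15],255],[[0,0,0],[0,0,0.15],255],[[0,0,0],[0,0,0.15],255],[[0,0,0],[0,0,0.1],255],[[0,0,0],[0,0,0],255],[[0,0,0],[0,0,0],255]]'; python3 -c "
from h import *
go([.5675,-.1557,.072],np.radians(116.3)); print(manip.get_state()['ft_torque'])"
```

```text
clock: 4.32
ee_pos: [0.5679, -0.1548, 0.0743]
tcp_rot: [0.338, 0.941, 0.0, 0.001]
wrist_force: [-3.5, 3.2, 6.5]
gripper_width: 0.0448
tcp [ 0.5679 -0.1548  0.0743] F [-3.5  3.2  6.5] w 0.0448 t 4.33 j6 -2.27 tilt [ 0.001  0.    -1.   ]
shift cm [-0.02 -0.09  0.23]
rz -1.149
[ 0.71889473  0.89067129 -0.12774834]
```

```bash
python3 -m creep '[[[0,0,0],[0,0,0.07],255],[[0,0,0],[0,0,0.07],255],[[0,0,0],[0,0,0.05],255],[[0,0,0],[0,0,0],255]]'; python3 -c "
from h import *
go([.5675,-.1557,.072],np.radians(116.3)); print(manip.get_state()['ft_torque'])"
```

```text
clock: 4.82
ee_pos: [0.5678, -0.1549, 0.0743]
tcp_rot: [0.426, 0.905, 0.0, 0.001]
wrist_force: [-2.3, 2.8, 6.6]
gripper_width: 0.0446
tcp [ 0.5678 -0.1549  0.0743] F [-2.3  2.8  6.6] w 0.0446 t 4.83 j6 -2.46 tilt [ 0.001 -0.    -1.   ]
shift cm [-0.04 -0.07  0.23]
rz -1.339
[ 0.67473081  0.95244686 -0.01666465]
```

```bash
python3 -m creep '[[[0,0,0],[0,0,0.06],255],[[0,0,0],[0,0,0.06],255],[[0,0,0],[0,0,0],255]]'; python3 -c "
from h import *
go([.5675,-.1557,.072],np.radians(116.3)); print(manip.get_state()['ft_torque'])"; python3 -m creep '[[[0,0,0],[0,0,0.06],255],[[0,0,0],[0,0,0.06],255],[[0,0,0],[0,0,0],255]]'; python3 -c "
from h import *
go([.5675,-.1557,.072],np.radians(116.3)); print(manip.get_state()['ft_torque'])"
```

```text
clock: 5.2
ee_pos: [0.5677, -0.155, 0.0743]
tcp_rot: [0.479, 0.878, 0.0, 0.0]
wrist_force: [-3.7, 2.8, 6.7]
gripper_width: 0.0445
tcp [ 0.5677 -0.155   0.0743] F [-3.7  2.8  6.7] w 0.0445 t 5.2 j6 -2.58 tilt [ 0.001 -0.    -1.   ]
shift cm [-0.05 -0.06  0.23]
rz -1.459
[0.61557059 0.97439708 0.00626616]
clock: 5.58
ee_pos: [0.5677, -0.155, 0.0743]
tcp_rot: [0.531, 0.847, 0.0, 0.0]
wrist_force: [-2.9, 1.8, 5.8]
gripper_width: 0.0446
tcp [ 0.5677 -0.155   0.0743] F [-2.9  1.8  5.8] w 0.0446 t 5.58 j6 -2.7 tilt [ 0.001 -0.    -1.   ]
shift cm [-0.06 -0.05  0.23]
rz 1.563
[0.54294303 1.1038406  0.1266947 ]
```

```bash
python3 -m creep '[[[0,0,0],[0,0,0],0],[[0,0,0],[0,0,0],0],[[0,0,0],[0,0,0],0],[[0,0,0],[0,0,0],0],[[0,0,-4],[0,0,0],0],[[0,0,-6.2],[0,0,0],0],[[0,0,-6.2],[0,0,0],0],[[0,0,0],[0,0,0],0],[[0,0,0],[0,0,0],0]]'
python3 - <<'E'
from h import *
d=grab('wrist','w2.png');np.save('w2.npy',d,allow_pickle=True)
c=np.array([.5675,-.1557])
for f in('w1.npy','w2.npy'):
    d=np.load(f,allow_pickle=True).item();P=cloud(d)
    m=(P[...,2]>.093)&(P[...,2]<.1005)&(np.hypot(*(P[...,:2]-c).transpose(2,0,1))<.04)
    k,l,s,_=cv2.connectedComponentsWithStats(m.astype(np.uint8))
    for i in range(1,k):
        if s[i,4]<15: continue
        q=P[l==i][:,:2]-c;r=np.hypot(*q.T)*1000
        print(f,s[i,4],'ang',np.degrees(np.arctan2(*q.mean(0)[::-1])).round(),'r',np.percentile(r,[2,50,98]).round(1))
    t=P[(P[...,2]>.102)&(P[...,2]<.112)&(np.hypot(*(P[...,:2]-c).transpose(2,0,1))<.02)]
    print('tip',t.mean(0).round(4),t[:,2].max().round(4))
d0=np.load('w2.npy',allow_pickle=True).item()
# crop about the chuck
e=np.array(d0['eye']);v=(np.array([*c,.1])-e)@att(d0['attitude'])
u,w=int(d0['cx']+d0['fx']*v[0]/-v[2]),int(d0['cy']-d0['fy']*v[1]/-v[2]);print(u,w)
im=cv2.imread('pics/w2.png')[max(0,w-60):w+60,max(0,u-80):u+80]
cv2.imwrite('pics/w2c.png',cv2.resize(im,None,fx=4,fy=4,interpolation=cv2.INTER_CUBIC))
go([.551,.092,.25],np.radians(100.9))
E
```

```text
clock: 6.7
ee_pos: [0.5672, -0.1549, 0.236]
tcp_rot: [0.532, 0.847, 0.0, -0.0]
wrist_force: [0.3, -1.4, -0.7]
gripper_width: 0.0856
w1.npy 175 ang 169.0 r [10.2 15.7 20.8]
w1.npy 172 ang -73.0 r [10.6 15.7 20.8]
w1.npy 52 ang -155.0 r [5.4 5.9 6.3]
w1.npy 168 ang 48.0 r [10.2 14.9 21. ]
tip [ 0.5677 -0.1557  0.1032] 0.1059
w2.npy 430 ang 108.0 r [ 6.1 11.3 16.9]
w2.npy 142 ang -72.0 r [ 6.6 11.  16. ]
tip [ 0.5672 -0.1547  0.1031] 0.1063
315 230
tcp [ 0.5669 -0.155   0.235 ] F [ 0.5  0.7 -0.3] w 0.0855 t 6.75 j6 -2.7 tilt [-0.002  0.001 -1.   ]
shift cm [22.94  9.29 -1.49]
rz -1.312
```

View pics/w2c.png

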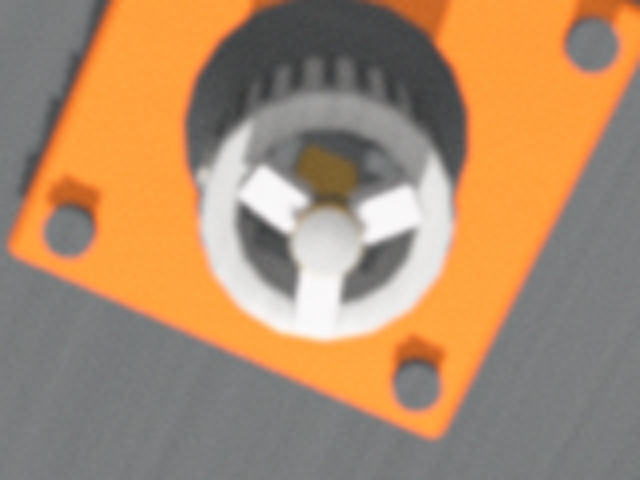

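Crop: all three jaws, at about (275,200), (390,215) and (318,300), lie against the bit at (325,235). Their travel is about 4.0 to 4.7 mm, so the sleeve is at roughly 1.2 to 1.4. No clear torque rise was felt, so I regrip and test firmness.

```bash
python3 -m creep '[[[0,0,0],[0,0,-0.164],0],[[0,0,0],[0,0,-0.164],0],[[0,0,0],[0,0,-0.164],0],[[0,0,0],[0,0,-0.164],0],[[0,0,0],[0,0,-0.164],0],[[0,0,0],[0,0,-0.164],0],[[0,0,0],[0,0,-0.164],0],[[0,0,0],[0,0,-0.164],0],[[0,0,5.5],[0,0,0],0],[[0,0,5.5],[0,0,0],0],[[0,0,3.5],[0,0,0],0],[[0,0,1.8],[0,0,0],0]]'
python3 -m creep '[[[0,0,0],[0,0,0],255],[[0,0,0],[0,0,0],255],[[0,0,0],[0,0,0],255],[[0,0,0],[0,0,0],255],[[0,0,0],[0,0,0],255]]'
python3 -c "
from h import *
go([.5673,-.1555,.072],np.radians(100.9)); print(manip.get_state()['ft_torque'])"
python3 -m creep '[[[0,0,0],[0,0,0.06],255],[[0,0,0],[0,0,0.06],255]]'
python3 -c "
from h import *
go([.5673,-.1555,.072],np.radians(100.9)); print(manip.get_state()['ft_torque'])"
```

```text
clock: 8.25
ee_pos: [0.565, -0.155, 0.0687]
tcp_rot: [-0.095, 0.995, 0.001, -0.004]
wrist_force: [-0.9, -0.7, 0.5]
gripper_width: 0.0859
clock: 8.88
ee_pos: [0.5678, -0.1544, 0.0742]
tcp_rot: [-0.095, 0.995, 0.0, 0.0]
wrist_force: [-1.3, 5.2, 2.7]
gripper_width: 0.0452
tcp [ 0.5678 -0.1544  0.0742] F [-1.3  5.2  2.7] w 0.0452 t 8.88 j6 -1.39 tilt [ 0.001  0.001 -1.   ]
shift cm [ 0.07 -0.1   0.22]
rz 0.001
[1.86581235 0.47664679 0.02115651]
clock: 9.12
ee_pos: [0.5679, -0.1545, 0.0742]
tcp_rot: [-0.035, 0.999, 0.0, 0.0]
wrist_force: [-1.2, 4.9, 2.8]
gripper_width: 0.0447
tcp [ 0.5679 -0.1545  0.0742] F [-1.2  4.9  2.8] w 0.0447 t 9.12 j6 -1.51 tilt [ 0.001  0.    -1.   ]
shift cm [ 0.06 -0.1   0.22]
rz -0.12
[1.79369449 0.48646449 0.29721366]
```

```bash

python3 -m creep '[[[0,0,0],[0,0,0.08],255],[[0,0,0],[0,0,0.08],255]]'
python3 -c "
from h import *
go([.5673,-.1555,.072],np.radians(100.9)); print(manip.get_state()['ft_torque'])"
python3 -m creep '[[[0,0,0],[0,0,0.08],255],[[0,0,0],[0,0,0.08],255]]'
python3 -c "
from h import *
go([.5673,-.1555,.072],np.radians(100.9)); print(manip.get_state()['ft_torque'])"
```

```text
clock: 9.38
ee_pos: [0.566, -0.1544, 0.0742]
tcp_rot: [0.043, 0.999, -0.0, -0.002]
wrist_force: [-5.5, 6.9, 8.5]
gripper_width: 0.0448
tcp [ 0.566  -0.1544  0.0742] F [-5.5  6.9  8.5] w 0.0448 t 9.38 j6 -1.67 tilt [-0.004 -0.    -1.   ]
shift cm [-0.14 -0.1   0.22]
rz -0.277
[2.22704469 1.5832352  1.42462122]
clock: 9.62
ee_pos: [0.5649, -0.1539, 0.0742]
tcp_rot: [0.124, 0.992, 0.0, -0.003]
wrist_force: [-7.3, 9.0, 5.9]
gripper_width: 0.0444
tcp [ 0.5649 -0.1539  0.0742] F [-7.3  9.   5.9] w 0.0444 t 9.62 j6 -1.83 tilt [-0.006  0.001 -1.   ]
shift cm [-0.27 -0.09  0.21]
rz -0.439
[2.45846498 2.47179162 0.87661519]
```

The torque rose to 1.4 N m and then the fingers slipped, so the jaws are firm. I let go, rise and turn to the box's yaw.

```bash

python3 -m creep '[[[0,0,0],[0,0,0],0],[[0,0,0],[0,0,0],0],[[0,0,0],[0,0,0],0],[[0,0,0],[0,0,0],0],[[0,0,-4],[0,0,0],0],[[0,0,-6.2],[0,0,0],0],[[0,0,-6.2],[0,0,0],0],[[0,0,-2],[0,0,-0.147],0],[[0,0,0],[0,0,-0.147],0],[[0,0,0],[0,0,-0.147],0],[[0,0,0],[0,0,0],0],[[0,0,0],[0,0,0],0]]'
python3 -c "
from h import *
go([.551,.092,.26],np.radians(100.9))
d=grab('wrist');P=cloud(d);c=np.array([.5675,-.1557])
t=P[(P[...,2]>.102)&(P[...,2]<.112)&(np.hypot(*(P[...,:2]-c).transpose(2,0,1))<.02)]
print('tip',t.mean(0).round(4),t[:,2].max().round(4))"
```

```text
clock: 11.12
ee_pos: [0.5677, -0.1552, 0.2571]
tcp_rot: [-0.095, 0.996, -0.0, -0.0]
wrist_force: [0.6, -0.1, -0.9]
gripper_width: 0.0851
tcp [ 0.5677 -0.1552  0.2571] F [ 0.6 -0.1 -0.9] w 0.0851 t 11.12 j6 -1.39 tilt [-0. -0. -1.]
shift cm [-3.02 24.59 -0.29]
rz -0.001
tip [ 0.5672 -0.1557  0.1032] 0.1056
```

```bash

python3 -m creep '[[[-0.6,4.92,0],[0,0,0],0],[[-0.6,4.92,0],[0,0,0],0],[[-0.6,4.92,0],[0,0,0],0],[[-0.6,4.92,0],[0,0,0],0],[[-0.6,4.92,0],[0,0,0],0],[[0,0,0],[0,0,0],0],[[0,0,0],[0,0,0],0]]'
python3 - <<'E'
from h import *
d=grab('wrist','w3.png');P=cloud(d);hsv=cv2.cvtColor(d['image'],cv2.COLOR_RGB2HSV)
w=(cv2.inRange(hsv,(0,0,170),(180,60,255))>0)&(P[...,2]>.085)&(P[...,2]<.14)&(np.hypot(P[...,0]-.55,P[...,1]-.1)<.08)
q=P[w]
yaw=np.radians(100.9);bx=np.array([np.cos(yaw),np.sin(yaw)]);by=np.array([-bx[1],bx[0]])
a=q[:,:2]@bx;b=q[:,:2]@by
print(len(q),'along x',np.percentile(a,[1,50,99]).round(4),'along y',np.percentile(b,[1,99]).round(4))
n=a<a.min()+.0105; bar=q[n]
r=cv2.minAreaRect((bar[:,:2]*1000).astype(np.float32));print('bar',r,'z',np.percentile(bar[:,2],[5,50,95]).round(4))
mid=(a[n].min()+a[n].max())/2*bx+(b[n].min()+b[n].max())/2*by;print('mid',mid.round(4))
o=cv2.inRange(hsv,(5,150,80),(20,255,255))>0
o&=(P[...,2]>.07)&(P[...,2]<.115);print('box',cv2.minAreaRect((P[o][:,:2]*1000).astype(np.float32)))
go([*mid,.107],yaw)
E
```

```text
clock: 12.05
ee_pos: [0.5502, 0.0922, 0.2572]
tcp_rot: [-0.096, 0.995, -0.0, -0.0]
wrist_force: [-0.6, -1.1, 0.1]
gripper_width: 0.0854
2761 along x [-0.0209 -0.0132  0.0288] along y [-0.6082 -0.5124]
bar ((553.1818237304688, 90.4309310913086), (95.88572692871094, 10.40384578704834), 10.7549409866333) z [0.1043 0.1067 0.1082]
mid [0.5532 0.0905]
box ((562.1649780273438, 47.61268615722656), (112.84957885742188, 394.5417175292969), 11.122108459472656)
tcp [0.5503 0.0916 0.2572] F [-0.  -0.6 -0. ] w 0.085 t 12.1 j6 -1.84 tilt [-0. -0. -1.]
shift cm [-0.27 -0.16 15.02]
rz 0.001
```

View pics/w3.png

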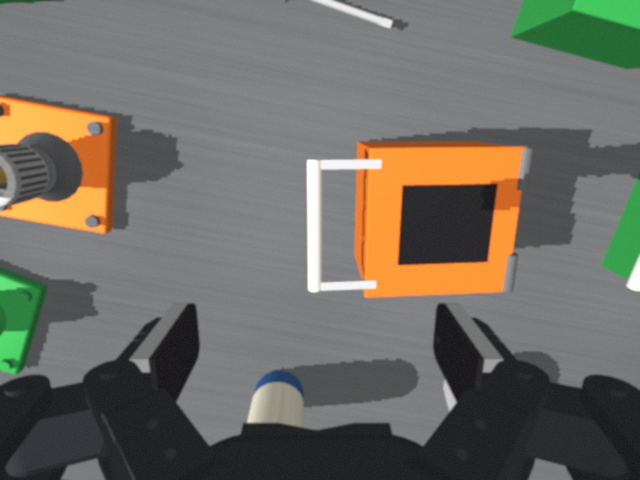

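Wrist picture: the white bar runs from (313,160) to (313,290), the flap arms reach to (380,165) and (375,285), and the shut flap is to the right. The bar is at (0.5532,0.0905) with its top at 0.107, so its axis is at about 0.103. The fingers must be part-closed (~30 mm) to fit the 33 mm gap.

```bash

python3 -m creep '[[[-0.27,-0.16,5],[0,0,0],165],[[0,0,3],[0,0,0],165],[[0,0,0],[0,0,0],165],[[0,0,0],[0,0,0],165]]'
python3 - <<'E'
from h import *
go([.5532,.0905,.103],np.radians(100.8))
t=.09;print('theta rows (dy,dz) cm')
for k in range(14):
    u=t+.112;print((15.2*(np.cos(t)-np.cos(u))).round(2),(-15.2*(np.sin(u)-np.sin(t))).round(2),end=' | ');t=u
E
```

```text
clock: 12.6
ee_pos: [0.5543, 0.0906, 0.1788]
tcp_rot: [-0.095, 0.995, 0.0, 0.001]
wrist_force: [1.2, 0.3, -0.6]
gripper_width: 0.03
tcp [0.5543 0.0906 0.1788] F [ 1.2  0.3 -0.6] w 0.03 t 12.6 j6 -1.83 tilt [ 0.002  0.    -1.   ]
shift cm [0.13 0.02 7.58]
rz 0.002
theta rows (dy,dz) cm
0.25 -1.68 | 0.43 -1.65 | 0.62 -1.59 | 0.79 -1.51 | 0.95 -1.41 | 1.1 -1.29 | 1.24 -1.16 | 1.36 -1.02 | 1.47 -0.86 | 1.56 -0.69 | 1.62 -0.51 | 1.67 -0.33 | 1.7 -0.14 | 1.7 0.05 |
```

```bash

python3 -m creep '[[[0,0,3],[0,0,0],165],[[0,0,3],[0,0,0],165],[[0,0,1.55],[0,0,0],165],[[0,0,0],[0,0,0],255],[[0,0,0],[0,0,0],255],[[0,0,0],[0,0,0],255],[[0,0,0],[0,0,0],255]]'
python3 -c "
from h import *
go([.5532,.0905,.103],np.radians(100.8))"
```

```text
clock: 13.48
ee_pos: [0.5536, 0.0916, 0.1026]
tcp_rot: [-0.096, 0.995, 0.0, 0.001]
wrist_force: [-1.2, 3.5, -0.2]
gripper_width: 0.0076
tcp [0.5536 0.0916 0.1026] F [-1.2  3.5 -0.2] w 0.0076 t 13.47 j6 -1.83 tilt [ 0.001  0.001 -1.   ]
shift cm [ 0.06 -0.1  -0.04]
rz 0.004
```

```bash

python3 -m creep '[[[0,0.25,-1.68],[0,0,0],255],[[0,0.43,-1.65],[0,0,0],255],[[0,0.62,-1.59],[0,0,0],255],[[0,0.79,-1.51],[0,0,0],255],[[0,0.95,-1.41],[0,0,0],255],[[0,1.1,-1.29],[0,0,0],255]]'
python3 - <<'E'
from h import *
yaw=np.radians(100.8);bx=np.array([np.cos(yaw),np.sin(yaw)])
s=manip.get_state();hx=np.array([.5532,.0905])+bx*.152*np.cos(.09)
dx=(s['ee_pos'][:2]-hx)@bx;dz=s['ee_pos'][2]-.089
print('r',np.hypot(dx,dz),'theta',np.arctan2(dz,-dx))
go([.5532,.0905,.103],yaw)
d=grab('side','s1.png');im=d['image'][190:310,210:370,::-1]
cv2.imwrite('pics/s1c.png',cv2.resize(im,None,fx=4,fy=4,interpolation=cv2.INTER_CUBIC))
E
```

```text
clock: 14.22
ee_pos: [0.5458, 0.1311, 0.195]
tcp_rot: [-0.096, 0.995, -0.001, 0.001]
wrist_force: [4.3, -4.3, -3.1]
gripper_width: 0.0081
r 0.1528181495825136 theta 0.7665229804432553
tcp [0.5458 0.1311 0.195 ] F [ 4.3 -4.3 -3.1] w 0.0081 t 14.22 j6 -1.91 tilt [ 0.001 -0.002 -1.   ]
shift cm [ 0.06 -4.11  9.21]
rz 0.003
```

View pics/s1c.png

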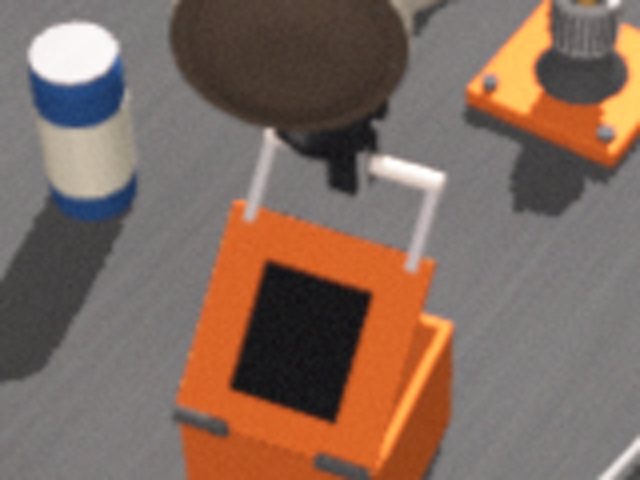

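Crop: the flap is about half open with its bar held in the fingers near (345,165). I carry on round the hinge.

```bash

python3 -m creep '[[[0,1.24,-1.16],[0,0,0],255],[[0,1.36,-1.02],[0,0,0],255],[[0,1.47,-0.86],[0,0,0],255],[[0,1.56,-0.69],[0,0,0],255],[[0,1.62,-0.51],[0,0,0],255],[[0,1.67,-0.33],[0,0,0],255],[[0,1.7,-0.14],[0,0,0],255],[[0,1.7,0.05],[0,0,0],255],[[0,1.68,0.24],[0,0,0],255],[[0,0,0],[0,0,0],255],[[0,0,0],[0,0,0],255]]'
python3 - <<'E'
from h import *
yaw=np.radians(100.8);bx=np.array([np.cos(yaw),np.sin(yaw)])
s=manip.get_state();hx=np.array([.5532,.0905])+bx*.152*np.cos(.09)
dx=(s['ee_pos'][:2]-hx)@bx;dz=s['ee_pos'][2]-.089
print('hinge',hx,'r',np.hypot(dx,dz),'theta',np.arctan2(dz,-dx))
go([*hx,.3],yaw)
E
```

```text
clock: 15.65
ee_pos: [0.5185, 0.2707, 0.2399]
tcp_rot: [-0.096, 0.995, 0.001, 0.001]
wrist_force: [-2.7, 0.5, 7.0]
gripper_width: 0.0077
hinge [0.52483331 0.23920337] r 0.15427038716590175 theta 1.7804299226023024
tcp [0.5185 0.2707 0.2399] F [-2.7  0.5  7. ] w 0.0077 t 15.65 j6 -2.13 tilt [ 0.002  0.003 -1.   ]
shift cm [-0.03 -3.2  -6.02]
rz 0.005
```

```bash

python3 -m creep '[[[0,0,0],[0,0,0],165],[[0,0,0],[0,0,0],165],[[0,0,0],[0,0,0],165],[[0,0,-3],[0,0,0],165],[[0,0,-5],[0,0,0],165],[[0,-4,-1],[0,0,0],125],[[0,-5,0],[0,0,0],125],[[0,0,0],[0,0,0],125],[[0,0,0],[0,0,0],125]]'
python3 - <<'E'
from h import *
yaw=np.radians(100.8);bx=np.array([np.cos(yaw),np.sin(yaw)]);by=np.array([-bx[1],bx[0]])
d=grab('wrist','w4.png');P=cloud(d);hsv=cv2.cvtColor(d['image'],cv2.COLOR_RGB2HSV)
c=np.array([.5355,.1832])
a=(P[...,:2]-c)@bx;b=(P[...,:2]-c)@by;z=P[...,2]
y=(cv2.inRange(hsv,(22,110,60),(36,255,255))>0)&(abs(a)<.06)&(abs(b)<.06)
k=(hsv[...,2]<70)&(abs(a)<.03)&(abs(b)<.045)&(z>.055)&(z<.085)
for n,m in(('yellow',y),('black',k)):
    q=P[m]
    if len(q)>20: print(n,len(q),'a',np.percentile(a[m],[2,50,98]).round(4),'b',np.percentile(b[m],[2,50,98]).round(4),'z',np.percentile(q[:,2],[2,50,98]).round(4),cv2.minAreaRect((q[:,:2]*1000).astype(np.float32)))
# box rim and flap
o=(cv2.inRange(hsv,(5,150,60),(20,255,255))>0)&(z>.08)&(z<.088)&(abs(a)<.06)&(abs(b)<.07)
if o.sum()>30: print('rim',cv2.minAreaRect((P[o][:,:2]*1000).astype(np.float32)))
f=(a>.05)&(a<.12)&(abs(b)<.06)&(z>.13)&(z<.26)
if f.sum()>50: p=np.polyfit(z[f],a[f],1);print('flap theta',np.pi/2+np.arctan(p[0]),f.sum())
go([*c,.063],yaw)
E
```

```text
clock: 16.77
ee_pos: [0.5358, 0.1806, 0.3271]
tcp_rot: [-0.095, 0.995, 0.0, -0.0]
wrist_force: [-0.9, 0.2, 0.0]
gripper_width: 0.0435
yellow 113 a [-0.0037 -0.0008  0.0029] b [-0.0496  0.0266  0.0347] z [0.0035 0.0643 0.0663] ((542.5602416992188, 184.22190856933594), (85.1743392944336, 6.589227676391602), 10.941868782043457)
black 592 a [-0.0065 -0.0008  0.0042] b [-0.0222  0.0017  0.0241] z [0.0684 0.0704 0.0721] ((534.969970703125, 181.83042907714844), (49.0089225769043, 10.795625686645508), 11.198643684387207)
rim ((535.444091796875, 182.9259796142578), (109.87329864501953, 109.79329681396484), 10.957791328430176)
flap theta 1.7827047855767881 11757
tcp [0.5357 0.1811 0.327 ] F [ 0.1 -0.2  1.3] w 0.0434 t 16.82 j6 -1.99 tilt [-0. -0. -1.]
shift cm [-0.03  0.21 26.4 ]
rz 0.003
```

View pics/w4.png

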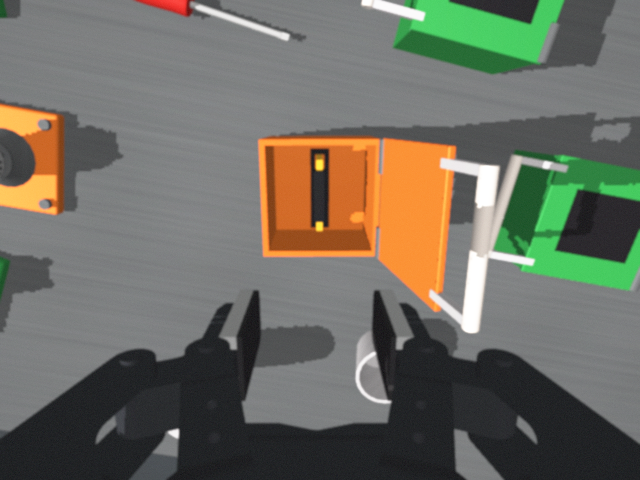

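Wrist picture: the flap stands open at right (1.78 rad) and the box is open. The black grip is at (320,188) with yellow showing at (320,162) and (320,227). The grip measures 49 x 10.8 mm, top z 0.070, centre (0.535,0.1818).

```bash

python3 -m creep '[[[0.06,0.08,5],[0,0,0],125],[[0,0,6],[0,0,0],125],[[0,0,6],[0,0,0],125],[[0,0,5],[0,0,0],125],[[0,0,3],[0,0,0],125],[[0,0,1.4],[0,0,0],125],[[0,0,0],[0,0,0],125],[[0,0,0],[0,0,0],255],[[0,0,0],[0,0,0],255],[[0,0,0],[0,0,0],255],[[0,0,0],[0,0,0],255],[[0,0,0],[0,0,0],255]]'
python3 -c "
from h import *
go([.535,.1818,.063],np.radians(101.))"
```

```text
clock: 18.32
ee_pos: [0.5361, 0.1823, 0.0649]
tcp_rot: [-0.096, 0.995, 0.001, 0.002]
wrist_force: [-0.6, 2.0, 5.9]
gripper_width: 0.0098
tcp [0.5361 0.1823 0.0649] F [-0.6  2.   5.9] w 0.0098 t 18.32 j6 -1.99 tilt [ 0.003  0.002 -1.   ]
shift cm [ 0.11 -0.03  0.19]
rz 0.0
```

```bash

python3 -m creep '[[[0,0,-2],[0,0,0],255],[[0,0,-3.5],[0,0,0],255],[[0,0,-3.5],[0,0,0],255],[[0,0,-3.5],[0,0,0],255],[[0,0,-3.5],[0,0,0],255],[[0,0,-2.5],[0,0,0],255],[[0,0,0],[0,0,0],255]]'
python3 -c "
from h import *
go([.5675,-.1556,.25],np.radians(101.))"
```

```text
clock: 19.2
ee_pos: [0.5355, 0.1817, 0.2498]
tcp_rot: [-0.096, 0.995, 0.001, 0.002]
wrist_force: [1.2, -0.6, -2.2]
gripper_width: 0.0103
tcp [0.5355 0.1817 0.2498] F [ 1.2 -0.6 -2.2] w 0.0103 t 19.2 j6 -1.99 tilt [ 0.003  0.002 -1.   ]
shift cm [  3.28 -33.72  -0.08]
rz -0.0
```

```bash

python3 -m creep '[[[0.2,-2.0,0],[0,0,0],255],[[0.4,-4.0,0],[0,0,0],255],[[0.4,-4.1,0],[0,0,0],255],[[0.4,-4.1,0],[0,0,0],255],[[0.4,-4.1,0],[0,0,0],255],[[0.4,-4.1,0],[0,0,0],255],[[0.4,-4.1,0],[0,0,0],255],[[0.4,-4.0,0],[0,0,0],255],[[0.28,-3.22,0],[0,0,0],255],[[0,0,0],[0,0,0],255],[[0,0,0],[0,0,0],255]]'
python3 - <<'E'
from h import *
for n in('wrist','side','scene'):
    d=grab(n);P=cloud(d);hsv=cv2.cvtColor(d['image'],cv2.COLOR_RGB2HSV)
    y=(cv2.inRange(hsv,(22,110,60),(36,255,255))>0)&(P[...,2]>.16)&(P[...,2]<.3)&(np.hypot(P[...,0]-.5675,P[...,1]+.1556)<.08)
    q=P[y];print(n,len(q))
    if len(q)>40:
        print(cv2.minAreaRect((q[:,:2]*1000).astype(np.float32)),'z',np.percentile(q[:,2],[1,50,99]).round(4),'mean',q.mean(0).round(4))
        v,u=np.nonzero(y);im=d['image'][max(0,v.mean().astype(int)-60):,max(0,u.mean().astype(int)-80):][:120,:160,::-1]
        cv2.imwrite(f'pics/g_{n}.png',cv2.resize(im,None,fx=2.5,fy=2.5,interpolation=cv2.INTER_CUBIC))
go([.5675,-.1556,.1805],np.radians(101.))
import glob
L=sorted(glob.glob('pics/g_*.png'));cv2.imwrite('pics/gg.png',cv2.hconcat([cv2.resize(cv2.imread(f),(400,300)) for f in L][:2]));print(L)
E
```

```text
clock: 20.58
ee_pos: [0.5661, -0.1561, 0.2468]
tcp_rot: [-0.095, 0.995, 0.0, -0.001]
wrist_force: [-1.0, -0.4, -1.6]
gripper_width: 0.01
wrist 923
((565.8798217773438, -156.57723999023438), (71.46749114990234, 6.311042785644531), 11.279133796691895) z [0.1968 0.2462 0.2477] mean [ 0.5481 -0.1603  0.2416]
side 18
scene 16
tcp [ 0.5669 -0.1551  0.2479] F [ 0.8 -0.2 -1.9] w 0.0101 t 20.73 j6 -1.39 tilt [-0.001  0.    -1.   ]
shift cm [-0.06 -0.06  6.74]
rz 0.001
['pics/g_wrist.png']
```

View pics/gg.png

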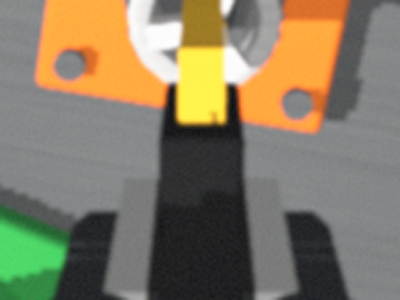

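Crop: the yellow plate hangs upright in the fingers over the chuck. Its centre is (0.5659,-0.1566), about 1.5 mm from the bit. Its lower edge is at about z 0.187, 60 mm below the TCP.

```bash

python3 -m creep '[[[-0.1,0.06,1.5],[0,0,0],255],[[0,0,2],[0,0,0],255],[[0,0,1.6],[0,0,0],255],[[0,0,1.0],[0,0,0],255],[[0,0,0.5],[0,0,0],255],[[0,0,0],[0,0,0],255],[[0,0,0],[0,0,0],255],[[0,0,0],[0,0,0],255],[[0,0,0],[0,0,0],255]]'
python3 - <<'E'
from h import *
d=grab('wrist');P=cloud(d);hsv=cv2.cvtColor(d['image'],cv2.COLOR_RGB2HSV)
y=(cv2.inRange(hsv,(22,110,60),(36,255,255))>0)&(P[...,2]>.112)&(P[...,2]<.2)&(np.hypot(P[...,0]-.5675,P[...,1]+.1556)<.06)
q=P[y];print(len(q),cv2.minAreaRect((q[:,:2]*1000).astype(np.float32)),'z',np.percentile(q[:,2],[1,50,99]).round(4))
ims=[]
for n in('scene','side'):
    d=grab(n,n+'9.png')
    v=(np.array([.5675,-.1556,.12])-np.array(d['eye']))@att(d['attitude']);u,w=int(d['cx']+d['fx']*v[0]/-v[2]),int(d['cy']-d['fy']*v[1]/-v[2])
    ims.append(cv2.resize(d['image'][w-45:w+45,u-60:u+60,::-1],(400,300),interpolation=cv2.INTER_CUBIC))
    P=cloud(d);hsv=cv2.cvtColor(d['image'],cv2.COLOR_RGB2HSV)
    y=(cv2.inRange(hsv,(18,110,40),(36,255,255))>0)&(P[...,2]>.11)&(P[...,2]<.2)&(np.hypot(P[...,0]-.5675,P[...,1]+.1556)<.06)
    q=P[y]
    if len(q): print(n,len(q),'z',np.percentile(q[:,2],[1,50,99]).round(4),q.mean(0).round(4))
cv2.imwrite('pics/end.png',cv2.hconcat(ims))
s=manip.get_state();print(abs(s['qd']).max());go([.5675,-.1556,.1810],np.radians(101.))
E
```

```text
clock: 21.85
ee_pos: [0.5681, -0.1551, 0.1827]
tcp_rot: [-0.096, 0.995, -0.0, 0.0]
wrist_force: [-0.8, 1.0, -2.0]
gripper_width: 0.0102
933 ((567.7671508789062, -155.6226806640625), (71.25990295410156, 6.277515888214111), 11.32884693145752) z [0.1336 0.1821 0.1835]
scene 151 z [0.1241 0.1537 0.1854] [ 0.5926 -0.151   0.1561]
side 391 z [0.1223 0.1485 0.1844] [ 0.5638 -0.1535  0.15  ]
0.0017483819649336198
tcp [ 0.568  -0.155   0.1825] F [-1.3 -0.2 -1.3] w 0.0097 t 22.0 j6 -1.39 tilt [ 0.  0. -1.]
shift cm [ 0.06 -0.04  0.15]
rz -0.0
```

View pics/end.png

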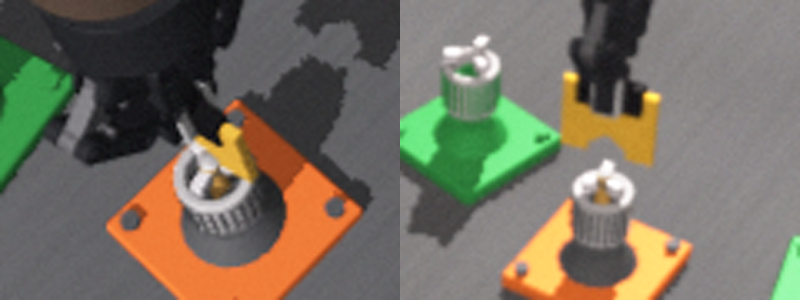

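The pictures show the plate upright, notch down, over the bit in both views. Its centre (0.5678,-0.1556) is within 1 mm of the tip, and its edge at z≈0.122 is about 16.5 mm above the tip. The arm is at rest, so I hand in.

```bash
python3 -c "
from h import *
print(manip.finish_job())"
```

```text
the job is handed in; nothing more can be done
None
```

The job is handed in after 22 s of robot time: the gripper holds the gauge plate upright, notch down, over the bit. `finish_job` gives no verdict.

- **Chuck:** I turned the sleeve clockwise in two grips. The first turn gave no clear rise in torque, so I gripped it again and turned until the torque reached about 1.4 N m and the fingers slipped. Then I let go. All three jaws touched the bit after the first turn. The firmness rests on the torque, since the sleeve angle and jaw forces were not measured directly.
- **Flap:** I swung it open by the white bar. After I let go, the wrist camera measured it at 1.78 rad.
- **Gauge plate:** I drew it up by its black grip and carried it over the bit. In the last check its centre was within about 1 mm of the bit's point. Its lower edge was about 16 to 17 mm above the point, with the arm at rest and the plate well clear of bit and chuck.
- **Readings that were off:** The gripper's opening read 1 to 2 mm smaller than the known sizes when closed on things (44.8 mm on the 46 mm sleeve, 7.6 mm on the 10 mm bar). While it held the sleeve and the grip, the TCP sat about 2 mm high.
- **Bystanders:** I did not measure the spray can, tin and screwdriver again at the end. The arm's path stayed away from them.

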